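# Bring the microscope lamp to full light

## Robot

A 6-joint arm with a two-finger parallel gripper is mounted at the origin on the work surface. World frame = base frame: x ahead of the robot, y to its left, z up, the work surface at z = 0. Lengths are in m, angles in rad, forces in N, time in s.
With the tool pointing down it reaches from about 0.3 to 0.775 m from the base axis. Payload 14.6 kg.
Tool frame: the origin (TCP) lies between the finger pads; the fingertips stand 17 mm ahead of it and the grasp point (between the pads) lies 2 mm behind it; y points along the fingers, x is the direction in which the jaws open and shut, and the axes are right-handed (so a half turn about y gives the same grasp; the last joint's range is limited). The gripper opens to 85 mm and grips with 20 to 120 N. Pads are 22 mm wide; open, the fingers measure 114 mm over their backs; the gripper's body (76 mm by 85 mm) begins 54 mm behind the grasp point. The pads swing forward as they close: fully open they stand 13 mm farther back than shut.
Start: joints at [-0.067, 0.3, 1.521, -0, 1.321, -0.067], TCP at [0.55, -0, 0.248] pointing down, gripper open.
Joint ranges: [-3.03, 3.03], [-0.79, 2.21], [0.23, 2.52], [-1.04, 4.18], [0, 3.07], [-2.55, 2.55]. Speed limits (rad/s): [2.22, 2.22, 2.57, 3.14, 3.14, 3.14].

## Interface

Orientations are given as a rotation vector (axis times angle).
In Python, from cell import arm, optics, sign_off gives the robot as it stands.
- The arm moves only by the tool carry_out, never from a script. Its argument "moves" is a list of rows, each an object of numbers: "rx", "ry", "rz": the turn, a rotation vector about the tool's x, y, z in units of 5 degrees (1.0 is 5 degrees); "tx", "ty", "tz": the shift along the tool's x, y, z in units of 40 mm (1.0 is 40 mm); "gripper": the opening in per cent of the stroke, from 0 (shut) to 100 (fully open). In form: [{"rx": .., "ry": .., "rz": .., "tx": .., "ty": .., "tz": .., "gripper": ..}, ...]. A call has 1 to 12 rows; each row is the pose to reach, as a shift and turn from the pose measured when the call began, along the tool's axes at that moment; what a row does not reach only later rows make up. A row lasts 1/12 s, in which the tool goes at most 41.7 mm and 7.16 degrees, less where a joint would pass 70% of its speed; a pose out of reach is approached as far as the arm can. A call with a gripper value outside its range is refused whole. The fingers move at their own pace and stop on an object; "squeeze" is the grip in N (left out, the last holds). Time passes only in rows, so rows that repeat a pose let the fingers close. It gives the time, the measured TCP pose, the force and the opening at its end, in the units of the state.
- arm.get_state(): the state, without advancing time (a new reading comes with each control period).
- optics.read_camera(name): name is "scene" or "side" or "wrist"; returns the picture (400x640x3 uint8, red, green, blue); there is no depth.
- optics.camera_params(name): a dict with "mtx" (3x3 intrinsics, pixels), "R" (3x3) and "t" (3): a world point X has camera coordinates R X + t; the wrist camera has in their place "tool_from_camera" (4x4, takes a point from camera to tool coordinates, whose origin is the TCP and whose axes are the tool frame's). Camera axes: x right, y down, z forward; pixel columns grow to the right and rows downward; lengths in m; the calibration is good to about 2 mm. The wrist camera is an equidistant fisheye: a pixel r from the principal point sees the ray r / f radians off the axis. A picture is of the moment at which its call begins: read the wrist's pose just before it. camera_params takes no time and is no camera call.
- sign_off(): hands the job in, once; it reports no verdict.
The state is a dict: "time_s": time; "joint_pos": joint angles; "joint_vel": joint speeds; "joint_efforts": joint torques, N m; "eef_pos": TCP position; "tcp_rot": TCP orientation; "contact_force": force on the tool from outside, world axes, zero at the start; "ft_torque": the same for the moment, N m; "width": finger opening in m.
Only numpy, scipy, OpenCV 4.12 (cv2) and the standard library are available. Lean on these libraries where they do the work, as an engineer would, in place of code of your own. Each camera call takes 0.05 s, during which the arm holds its last target. There are 200 camera calls.

## Task

Switch the microscope lamp on by pressing the round button on its top fully in and letting it up again; then push the shutter lever on its top past the half-open click, all the way to the fully open stop at the other end of its slot. Only press and push with the fingertips: do not pinch the lever, do not lift anything, and leave the glassware and the other things around the lamp where they stand.

Things in the scene. Friction and masses are not known exactly. Their poses are not given: they have to be found in the camera images.
- lamp: White lamp housing fixed to the bench, 160 (its x) x 150 (its y) x 90 mm high, dark louvres on both y sides, black dimmer knob on the -x face, light outlet on the +x face. Origin: centre of the underside, z up; turned about z by up to 0.8 rad either way. On its flat top stand only the button and the shutter lever in its slot along lamp y.
- start_top (a point): Centre of the top face of the lamp's round push button, 28 mm across, in a low black housing on the lamp's top near the corner at lamp -x, +y (lamp x = -52, y = +45 mm). It is pressed straight down: 6 mm travel, sprung, 5 N when fully in, comes back up by itself.
- start (a joint): How far the push button is pressed, m: 0 up, 0.006 fully in.
- lever_top (a point): Centre of the top of the shutter lever's black knob, 125 mm above the bench, moving with it. The knob is an upright block 24 mm wide (lamp x), 16 mm thick (lamp y); its side faces span 4 to 32 mm above the lamp's top, a smaller cap rises to 35 mm. It slides at lamp x = +25 mm from lamp y = -25 mm (closed) to +25 mm (fully open): push its -y face towards lamp +y.
- shutter (a joint): Travel of the lever towards lamp +y, m: 0 closed (the start), 0.025 half-open click (first detent), 0.050 fully open stop (second stop). Sprung detents draw it into these three positions: pushing it out of one takes up to 8 N, fading towards the middle; 2 to 6 mm past the middle it snaps ahead to the next by itself. Pressing two opposite side faces of the knob at once counts as pinching it.
- beaker: Bystander: empty glass beaker, 66 mm across, 90 mm high, loose on the bench at the lamp's -y side. Origin: centre of the underside, z up.
- jar: Bystander: amber jar with white cap, 56 mm across, 75 mm high, loose on the bench at the lamp's +y side. Origin: centre of the underside, z up.
- dish: Bystander: clear round culture dish, 90 mm across, 16 mm high, loose on the bench before the lamp's -x side. Origin: centre of the underside, z up.
- slidebox: Bystander: small wooden box, 35 x 85 x 32 mm high, loose on the bench beyond the lamp's +x side. Origin: centre of the underside, z up.
There are look-alikes about, which are no part of the job. Of the things that look like the lamp, the largest one is meant.

How it is judged:
By the outcome, as a careful person would: the job done as asked, in the order asked, and still so for the second after the job is handed in, with the robot touching nothing.
It also fails if it takes over 42 s, if anything falls off the work surface, if the arm or the gripper's body presses on something with over 40 N, if the wrist force passes 120 N, or if a joint passes its speed limit or range.

## Working session

There is one attempt and no reset: what is moved stays moved. The work goes in short steps, Python scripts to look and compute and a tool call to move; the robot and the scene stay as the last step left them, time stands still between calls to the robot, and variables do not carry over. Pictures are saved under pics/ and viewed, about 8 in all and at most 12, crops included, and the job is handed in when it is done.

Besides the shell and the picture viewer there is one more tool, called after "Call:" by a JSON object that holds its "api" and its "payload", one argument or row to a line. carry_out: Moves the arm, as the interface text tells. Its arguments: {"type":"object","properties":{"moves":{"type":"array"},"squeeze":{"type":"number"}},"required":["moves"]}

```bash
mkdir -p pics; python3 - <<'E'
from cell import arm, optics
import cv2,numpy as np
np.set_printoptions(precision=4,suppress=True)
s=arm.get_state();print(s)
for n in ["scene","side","wrist"]:
    im=optics.read_camera(n);cv2.imwrite(f"pics/{n}0.png",im[...,::-1])
    print(n,optics.camera_params(n))
E
```

```text
{'time_s': 0.0, 'joint_pos': array([-0.0666,  0.3005,  1.5216,  0.    ,  1.3207, -0.0666]), 'joint_vel': array([ 0.0005, -0.0016, -0.0002, -0.0003,  0.0013, -0.0005]), 'joint_efforts': array([  0.0023, -54.3486, -36.1783,   0.    ,   0.0041,  -0.    ]), 'eef_pos': array([0.5498, 0.    , 0.2477]), 'tcp_rot': array([-1.5707,  0.0009,  0.0009]), 'contact_force': array([ 0.447 ,  0.0552, -0.5248]), 'ft_torque': array([ 0.0411, -0.0417,  0.009 ]), 'width': 0.08544104458314096}
scene {'mtx': array([[380.0599,   0.    , 325.8505],
       [  0.    , 380.0599, 201.1719],
       [  0.    ,   0.    ,   1.    ]]), 'R': array([[-0.3404,  0.9401, -0.0188],
       [ 0.494 ,  0.1618, -0.8543],
       [-0.8001, -0.3001, -0.5195]]), 't': array([ 0.1669, -0.1941,  1.3258])}
side {'mtx': array([[487.4217,   0.    , 323.9287],
       [  0.    , 487.4217, 198.8901],
       [  0.    ,   0.    ,   1.    ]]), 'R': array([[ 0.9904, -0.1375,  0.0152],
       [-0.0901, -0.7248, -0.6831],
       [ 0.1049,  0.6752, -0.7302]]), 't': array([-0.5594,  0.1563,  1.1994])}
wrist {'mtx': array([[309.7069,   0.    , 317.5448],
       [  0.    , 309.7069, 202.665 ],
       [  0.    ,   0.    ,   1.    ]]), 'tool_from_camera': array([[ 1.    , -0.0003,  0.0019,  0.0004],
       [-0.0019, -0.32  ,  0.9474, -0.1257],
       [ 0.0004, -0.9474, -0.32  ,  0.0827],
       [ 0.    ,  0.    ,  0.    ,  1.    ]])}
```

View pics/scene0.png

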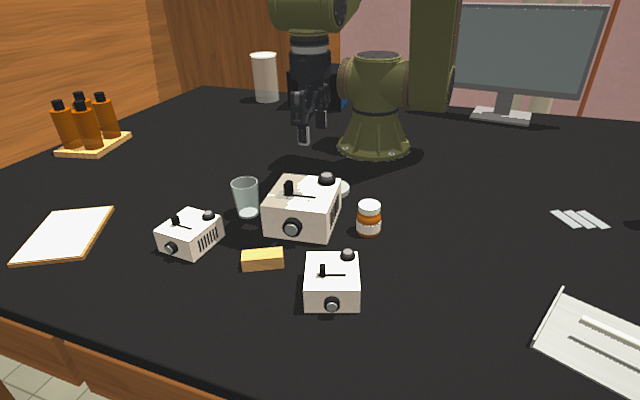

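View pics/side0.png

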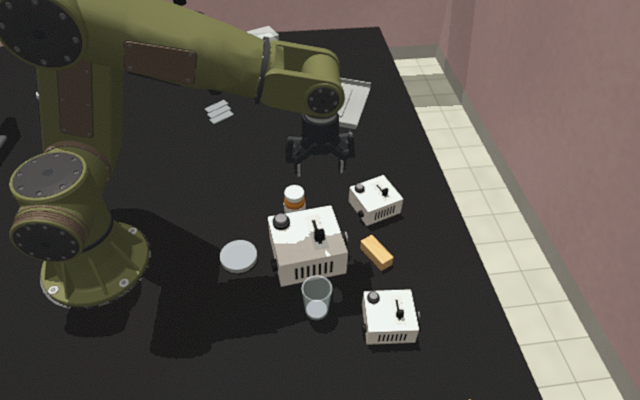

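The scene view shows three similar lamps. The largest is the middle one, at scene (303,207) and side (308,243), with its knob and lever on top. I'll zoom in on both views to get its corners.

```bash
python3 - <<'E'
import cv2,numpy as np
a=cv2.imread('pics/side0.png')[195:290,255:365];b=cv2.imread('pics/scene0.png')[165:250,250:355]
a=cv2.resize(a,None,fx=5,fy=5,interpolation=2)[:475];b=cv2.resize(b,None,fx=5,fy=5,interpolation=2)
cv2.imwrite('pics/a.png',a);cv2.imwrite('pics/b.png',b)
E
```

```text
(no output)
```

View pics/a.png

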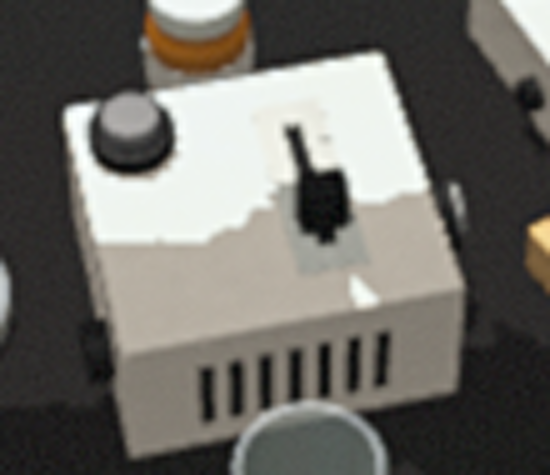

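View pics/b.png

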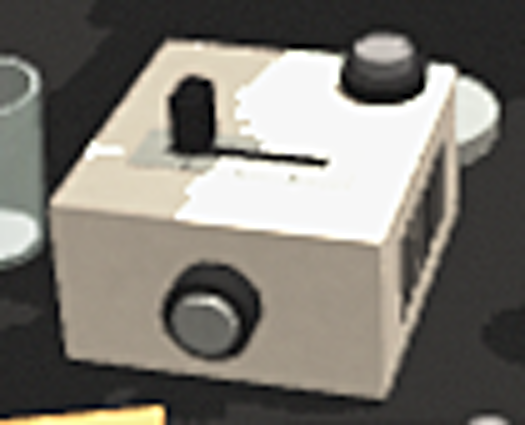

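```bash
cat > h.py <<'E'
import numpy as np
from scipy.optimize import least_squares
from cell import arm, optics
np.set_printoptions(precision=4,suppress=True)
def proj(n,X):
    p=optics.camera_params(n);c=np.asarray(X)@np.array(p["R"]).T+p["t"];q=c@np.array(p["mtx"]).T
    return q[:,:2]/q[:,2:]
def L2W(v,X):
    c,s=np.cos(v[2]),np.sin(v[2]);X=np.asarray(X,float)
    return X@np.array([[c,-s,0],[s,c,0],[0,0,1]]).T+[v[0],v[1],0]
E
python3 - <<'E'
from h import *
H=.09;x,y=.08,.075
side=[((-x,y,H),(66,107)),((x,y,H),(383,53)),((x,-y,H),(463,288)),((-x,-y,H),(124,355)),((-x,-y,0),(135,457)),((x,-y,0),(457,390))]
scene=[((-x,-y,H),(167,40)),((-x,y,H),(457,68)),((x,y,H),(382,243)),((x,-y,H),(52,205)),((x,-y,0),(68,358)),((x,y,0),(388,398))]
D={}
for n,l,o in(("side",side,(255,195)),("scene",scene,(250,165))):
    D[n]=(np.array([a for a,_ in l]),np.array([b for _,b in l])/5-.4+o)
f=lambda v,ns=("side","scene"):np.concatenate([(proj(n,L2W(v,D[n][0]))-D[n][1]).ravel() for n in ns])
for ns in (("side","scene"),("side",),("scene",)):
    r=least_squares(f,[.55,0,.1],args=(ns,));print(ns,r.x,np.sqrt(np.mean(r.fun**2)))
r=least_squares(f,[.55,0,.1]);v=r.x;print(r.fun.reshape(-1,2))
P=L2W(v,[(-.052,.045,.1),(.025,-.025,.125),(.025,.025,.125)]);print(P)
print((proj("side",P)-(255,195)+.4)*5,(proj("scene",P)-(250,165)+.4)*5)
E
```

```text
('side', 'scene') [ 0.5148 -0.0462  0.1138] 0.8526150504959981
('side',) [ 0.5156 -0.0453  0.1114] 0.5964739825203256
('scene',) [ 0.5123 -0.0477  0.116 ] 0.8669173027754327
[[-0.3138  0.2582]
 [-0.4927 -0.3347]
 [ 0.3389 -0.5352]
 [-0.355  -0.2721]
 [-0.5835  1.4283]
 [-0.3288  1.3827]
 [ 0.2522 -0.123 ]
 [ 0.3383 -0.2796]
 [ 0.2998 -0.395 ]
 [-0.502  -0.4143]
 [ 0.569   2.089 ]
 [-0.1641  2.5039]]
[[ 0.458  -0.0074  0.1   ]
 [ 0.5425 -0.0682  0.125 ]
 [ 0.5368 -0.0185  0.125 ]]
[[131.513  130.0405]
 [323.0048 177.143 ]
 [297.3374  97.6029]] [[385.6915  69.1475]
 [192.302   84.3949]
 [300.382   95.0528]]
```

The fit puts the lamp at (0.515, -0.046) with yaw 0.114, and the residual is about 1 px. The button top is higher than I assumed, at roughly z 0.11. Next I'll close the gripper, turn it to the lamp's yaw, and hover over the button.

Call:
{"api": "carry_out", "payload": {
  "moves": [
    {"tx":-0.6,"tz":-0.05,"ty":0.4,"ry":-0.4,"gripper":0},
    {"tx":-1.2,"tz":-0.1,"ty":0.8,"ry":-0.8,"gripper":0},
    {"tx":-1.8,"tz":-0.15,"ty":1.2,"ry":-1.3,"gripper":0},
    {"tx":-2.3,"tz":-0.18,"ty":1.6,"ry":-1.3,"gripper":0},
    {"tx":-2.3,"tz":-0.18,"ty":1.8,"ry":-1.3,"gripper":0},
    {"tx":-2.3,"tz":-0.18,"ty":1.8,"ry":-1.3,"gripper":0},
    {"tx":-2.3,"tz":-0.18,"ty":1.8,"ry":-1.3,"gripper":0},
    {"tx":-2.3,"tz":-0.18,"ty":1.8,"ry":-1.3,"gripper":0}
  ],
  "squeeze": 20
}}

```text
validation failed for argument at $.mo...
```

```bash
python3 - <<'E'
from h import *
import cv2
ims=[]
s=arm.get_state();print(s['eef_pos'],s['tcp_rot'],s['contact_force'],s['width'],s['time_s'])
a=optics.read_camera("side")[150:290,215:365,::-1];b=optics.read_camera("scene")[110:250,220:370,::-1];w=optics.read_camera("wrist")[:,:,::-1]
a,b=[cv2.resize(i,None,fx=2.6,fy=2.6,interpolation=2) for i in(a,b)]
top=np.hstack([a,b]);w=cv2.resize(w[100:340,120:520],None,fx=.95,fy=.95)
c=np.zeros((600,800,3),np.uint8);c[:364,:780]=top;c[366:366+w.shape[0],:w.shape[1]]=w
cv2.imwrite("pics/c1.png",c)
E
```

```text
[0.5498 0.     0.2479] [-1.5707  0.0007  0.0007] [0.0039 0.2672 0.3021] 0.08532738646786675 0.15
```

View pics/c1.png

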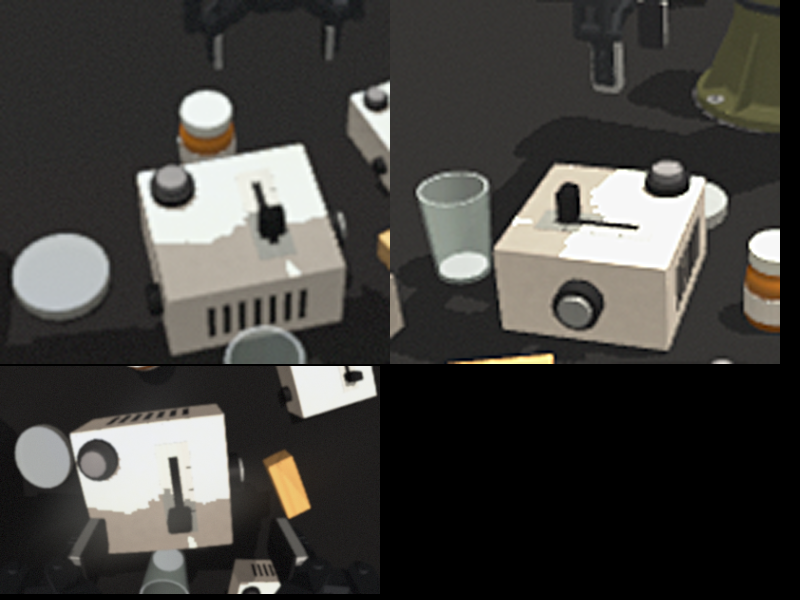

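The move was refused and the arm hasn't moved: the pictures show it at its start pose with the scene unchanged. I'll fill in every key and try again.

Call:
{"api": "carry_out", "payload": {
  "moves": [
    {"rx":0,"ry":-0.4,"rz":0,"tx":-0.6,"ty":0.4,"tz":-0.05,"gripper":0},
    {"rx":0,"ry":-0.8,"rz":0,"tx":-1.2,"ty":0.8,"tz":-0.1,"gripper":0},
    {"rx":0,"ry":-1.3,"rz":0,"tx":-1.8,"ty":1.2,"tz":-0.15,"gripper":0},
    {"rx":0,"ry":-1.3,"rz":0,"tx":-2.3,"ty":1.6,"tz":-0.18,"gripper":0},
    {"rx":0,"ry":-1.3,"rz":0,"tx":-2.3,"ty":1.8,"tz":-0.18,"gripper":0},
    {"rx":0,"ry":-1.3,"rz":0,"tx":-2.3,"ty":1.8,"tz":-0.18,"gripper":0},
    {"rx":0,"ry":-1.3,"rz":0,"tx":-2.3,"ty":1.8,"tz":-0.18,"gripper":0},
    {"rx":0,"ry":-1.3,"rz":0,"tx":-2.3,"ty":1.8,"tz":-0.18,"gripper":0}
  ],
  "squeeze": 20
}}

```text
time_s: 0.97
eef_pos: [0.459, -0.0072, 0.1769]
tcp_rot: [-1.569, -0.09, 0.088]
contact_force: [0.5, 0.1, -0.2]
width: 0.0002
```

```bash
cat > look.py <<'E'
from h import *
import cv2,sys
def look(name,tip=True):
    s=arm.get_state();print(s['eef_pos'],s['tcp_rot'],s['contact_force'],s['width'],s['time_s'])
    a=optics.read_camera("side")[150:290,215:365,::-1];b=optics.read_camera("scene")[110:250,220:370,::-1];w=optics.read_camera("wrist")[:,:,::-1]
    a,b=[cv2.resize(i,None,fx=2.6,fy=2.6,interpolation=2) for i in(a,b)]
    w=cv2.resize(w[60:340,120:520],None,fx=.83,fy=.83)
    c=np.zeros((600,800,3),np.uint8);c[:364,:780]=np.hstack([a,b]);c[366:366+w.shape[0],:w.shape[1]]=w[:234]
    cv2.imwrite(f"pics/{name}.png",c)
if __name__=="__main__": look(sys.argv[1])
E
python3 look.py c2
```

```text
[ 0.459  -0.0072  0.1769] [-1.5691 -0.0898  0.0883] [ 0.4881  0.055  -0.2006] 0.00015888778890815522 0.9667
```

View pics/c2.png

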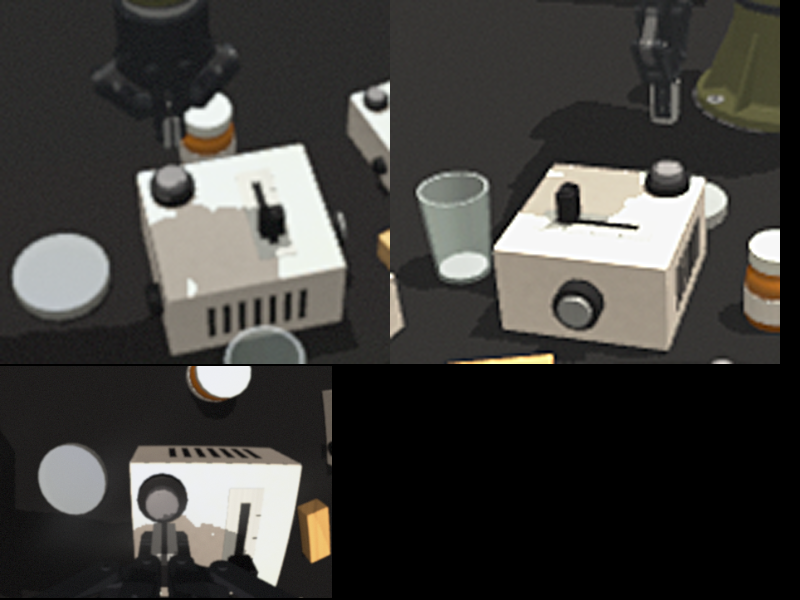

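The shut fingertips are centred over the button: side view fingers at x≈172 against button at 173, scene 663 against 667. Lowering now.

Call:
{"api": "carry_out", "payload": {
  "moves": [
    {"rx":0,"ry":0,"rz":0,"tx":-0.02,"ty":0.4,"tz":0,"gripper":0},
    {"rx":0,"ry":0,"rz":0,"tx":-0.02,"ty":0.8,"tz":0,"gripper":0},
    {"rx":0,"ry":0,"rz":0,"tx":-0.02,"ty":1.0,"tz":0,"gripper":0},
    {"rx":0,"ry":0,"rz":0,"tx":-0.02,"ty":1.1,"tz":0,"gripper":0},
    {"rx":0,"ry":0,"rz":0,"tx":-0.02,"ty":1.15,"tz":0,"gripper":0},
    {"rx":0,"ry":0,"rz":0,"tx":-0.02,"ty":1.15,"tz":0,"gripper":0},
    {"rx":0,"ry":0,"rz":0,"tx":-0.02,"ty":1.15,"tz":0,"gripper":0}
  ]
}}

```text
time_s: 1.7
eef_pos: [0.4581, -0.0073, 0.1312]
tcp_rot: [-1.569, -0.09, 0.088]
contact_force: [-0.3, 0.2, -0.3]
width: 0.0004
```

Tip is at about 0.114 with no contact yet.

Call:
{"api": "carry_out", "payload": {
  "moves": [
    {"rx":0,"ry":0,"rz":0,"tx":0,"ty":0.05,"tz":0,"gripper":0},
    {"rx":0,"ry":0,"rz":0,"tx":0,"ty":0.1,"tz":0,"gripper":0},
    {"rx":0,"ry":0,"rz":0,"tx":0,"ty":0.1,"tz":0,"gripper":0},
    {"rx":0,"ry":0,"rz":0,"tx":0,"ty":0.1,"tz":0,"gripper":0}
  ]
}}

```text
time_s: 2.03
eef_pos: [0.4584, -0.0073, 0.1275]
tcp_rot: [-1.569, -0.091, 0.087]
contact_force: [1.4, 0.1, 2.0]
width: -0.0006
```

Call:
{"api": "carry_out", "payload": {
  "moves": [
    {"rx":0,"ry":0,"rz":0,"tx":0,"ty":0.04,"tz":0,"gripper":0},
    {"rx":0,"ry":0,"rz":0,"tx":0,"ty":0.08,"tz":0,"gripper":0},
    {"rx":0,"ry":0,"rz":0,"tx":0,"ty":0.08,"tz":0,"gripper":0},
    {"rx":0,"ry":0,"rz":0,"tx":0,"ty":0.08,"tz":0,"gripper":0}
  ]
}}

```text
time_s: 2.37
eef_pos: [0.4585, -0.0073, 0.1244]
tcp_rot: [-1.569, -0.091, 0.087]
contact_force: [-0.2, 0.2, 4.2]
width: 0.0
```

Call:
{"api": "carry_out", "payload": {
  "moves": [
    {"rx":0,"ry":0,"rz":0,"tx":0,"ty":0.04,"tz":0,"gripper":0},
    {"rx":0,"ry":0,"rz":0,"tx":0,"ty":0.06,"tz":0,"gripper":0},
    {"rx":0,"ry":0,"rz":0,"tx":0,"ty":0.06,"tz":0,"gripper":0},
    {"rx":0,"ry":0,"rz":0,"tx":0,"ty":0.06,"tz":0,"gripper":0}
  ]
}}

```text
time_s: 2.7
eef_pos: [0.4586, -0.0073, 0.1228]
tcp_rot: [-1.569, -0.091, 0.087]
contact_force: [-7.0, 1.4, 19.2]
width: -0.0002
```

The spring slope (2.0, then 4.2, then 19 N at a hard stop) shows the button went fully in. Next I'll release it, rise, and cross over to behind the lever.

Call:
{"api": "carry_out", "payload": {
  "moves": [
    {"rx":0,"ry":0,"rz":0,"tx":0,"ty":-0.2,"tz":0,"gripper":0},
    {"rx":0,"ry":0,"rz":0,"tx":0,"ty":-0.8,"tz":0,"gripper":0},
    {"rx":0,"ry":0,"rz":0,"tx":0,"ty":-1.5,"tz":0,"gripper":0},
    {"rx":0,"ry":0,"rz":0,"tx":0.4,"ty":-1.6,"tz":-0.5,"gripper":0},
    {"rx":0,"ry":0,"rz":0,"tx":0.8,"ty":-1.6,"tz":-1.0,"gripper":0},
    {"rx":0,"ry":0,"rz":0,"tx":1.2,"ty":-1.6,"tz":-1.5,"gripper":0},
    {"rx":0,"ry":0,"rz":0,"tx":1.6,"ty":-1.6,"tz":-2.0,"gripper":0},
    {"rx":0,"ry":0,"rz":0,"tx":1.92,"ty":-1.6,"tz":-2.5,"gripper":0},
    {"rx":0,"ry":0,"rz":0,"tx":1.92,"ty":-1.6,"tz":-2.5,"gripper":0},
    {"rx":0,"ry":0,"rz":0,"tx":1.92,"ty":-1.6,"tz":-2.5,"gripper":0},
    {"rx":0,"ry":0,"rz":0,"tx":1.92,"ty":-1.6,"tz":-2.5,"gripper":0}
  ]
}}

```text
time_s: 3.62
eef_pos: [0.5456, -0.0976, 0.1866]
tcp_rot: [-1.569, -0.091, 0.088]
contact_force: [0.0, -0.1, 0.6]
width: 0.0
```

```bash
python3 look.py c3
```

```text
[ 0.5456 -0.0976  0.1866] [-1.569  -0.0906  0.0878] [ 0.0288 -0.1032  0.5915] 2.2848960142652652e-05 3.6167
```

View pics/c3.png

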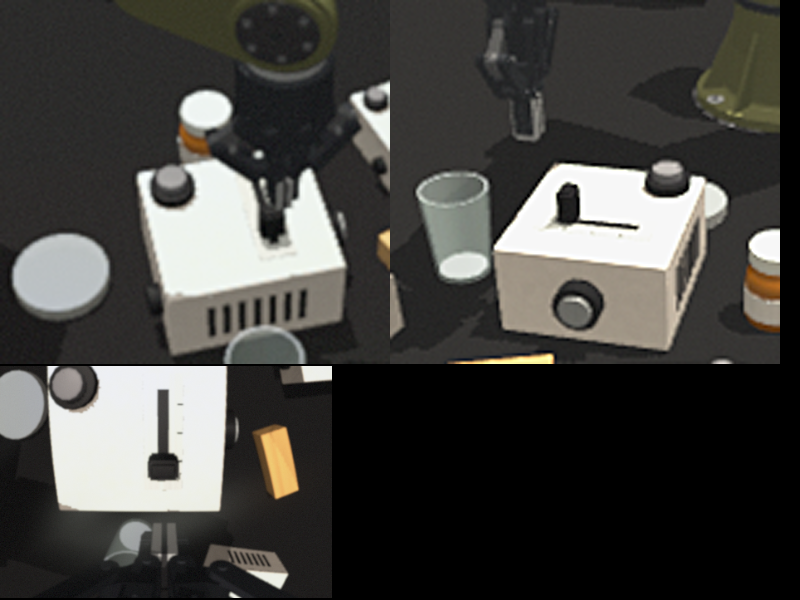

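The button is back up, and the fingers are in line with the slot (wrist x≈164 against lever 163), 54 mm to the -y side of lamp centre. The lever is still closed. Descending.

Call:
{"api": "carry_out", "payload": {
  "moves": [
    {"rx":0,"ry":0,"rz":0,"tx":0,"ty":0.5,"tz":0,"gripper":0},
    {"rx":0,"ry":0,"rz":0,"tx":0,"ty":1.0,"tz":0,"gripper":0},
    {"rx":0,"ry":0,"rz":0,"tx":0,"ty":1.4,"tz":0,"gripper":0},
    {"rx":0,"ry":0,"rz":0,"tx":0,"ty":1.6,"tz":0,"gripper":0},
    {"rx":0,"ry":0,"rz":0,"tx":0,"ty":1.6,"tz":0,"gripper":0},
    {"rx":0,"ry":0,"rz":0,"tx":0,"ty":1.6,"tz":0,"gripper":0}
  ]
}}

```text
time_s: 4.27
eef_pos: [0.546, -0.0971, 0.1237]
tcp_rot: [-1.569, -0.092, 0.088]
contact_force: [0.7, -0.7, -0.5]
width: -0.0001
```

Call:
{"api": "carry_out", "payload": {
  "moves": [
    {"rx":0,"ry":0,"rz":0,"tx":0,"ty":0,"tz":0.1,"gripper":0},
    {"rx":0,"ry":0,"rz":0,"tx":0,"ty":0,"tz":0.2,"gripper":0},
    {"rx":0,"ry":0,"rz":0,"tx":0,"ty":0,"tz":0.3,"gripper":0},
    {"rx":0,"ry":0,"rz":0,"tx":0,"ty":0,"tz":0.4,"gripper":0},
    {"rx":0,"ry":0,"rz":0,"tx":0,"ty":0,"tz":0.4,"gripper":0}
  ]
}}

```text
time_s: 4.68
eef_pos: [0.5445, -0.0808, 0.1246]
tcp_rot: [-1.57, -0.094, 0.087]
contact_force: [0.1, -1.6, 0.9]
width: 0.0001
```

Call:
{"api": "carry_out", "payload": {
  "moves": [
    {"rx":0,"ry":0,"rz":0,"tx":0,"ty":0.03,"tz":0.1,"gripper":0},
    {"rx":0,"ry":0,"rz":0,"tx":0,"ty":0.03,"tz":0.2,"gripper":0},
    {"rx":0,"ry":0,"rz":0,"tx":0,"ty":0.03,"tz":0.3,"gripper":0},
    {"rx":0,"ry":0,"rz":0,"tx":0,"ty":0.03,"tz":0.4,"gripper":0},
    {"rx":0,"ry":0,"rz":0,"tx":0,"ty":0.03,"tz":0.5,"gripper":0},
    {"rx":0,"ry":0,"rz":0,"tx":0,"ty":0.03,"tz":0.6,"gripper":0},
    {"rx":0,"ry":0,"rz":0,"tx":0,"ty":0.03,"tz":0.7,"gripper":0},
    {"rx":0,"ry":0,"rz":0,"tx":0,"ty":0.03,"tz":0.75,"gripper":0},
    {"rx":0,"ry":0,"rz":0,"tx":0,"ty":0.03,"tz":0.75,"gripper":0}
  ]
}}

```text
time_s: 5.43
eef_pos: [0.5409, -0.0505, 0.1233]
tcp_rot: [-1.57, -0.094, 0.087]
contact_force: [-0.4, -0.0, 0.2]
width: 0.0003
```

Call:
{"api": "carry_out", "payload": {
  "moves": [
    {"rx":0,"ry":0,"rz":0,"tx":0,"ty":0,"tz":0.1,"gripper":0},
    {"rx":0,"ry":0,"rz":0,"tx":0,"ty":0,"tz":0.2,"gripper":0},
    {"rx":0,"ry":0,"rz":0,"tx":0,"ty":0,"tz":0.2,"gripper":0},
    {"rx":0,"ry":0,"rz":0,"tx":0,"ty":0,"tz":0.2,"gripper":0}
  ]
}}

```text
time_s: 5.77
eef_pos: [0.54, -0.0422, 0.1232]
tcp_rot: [-1.57, -0.094, 0.088]
contact_force: [0.2, 0.9, 0.8]
width: -0.0002
```

Call:
{"api": "carry_out", "payload": {
  "moves": [
    {"rx":0,"ry":0,"rz":0,"tx":0,"ty":0,"tz":0.1,"gripper":0},
    {"rx":0,"ry":0,"rz":0,"tx":0,"ty":0,"tz":0.12,"gripper":0},
    {"rx":0,"ry":0,"rz":0,"tx":0,"ty":0,"tz":0.12,"gripper":0},
    {"rx":0,"ry":0,"rz":0,"tx":0,"ty":0,"tz":0.12,"gripper":0}
  ]
}}

```text
time_s: 6.1
eef_pos: [0.5394, -0.0373, 0.1232]
tcp_rot: [-1.57, -0.094, 0.088]
contact_force: [0.7, 1.2, 0.0]
width: 0.0
```

```bash
python3 look.py c4
```

```text
[ 0.5394 -0.0373  0.1232] [-1.5696 -0.0944  0.0879] [0.6642 1.1773 0.0485] 4.68699352554893e-05 6.1
```

View pics/c4.png

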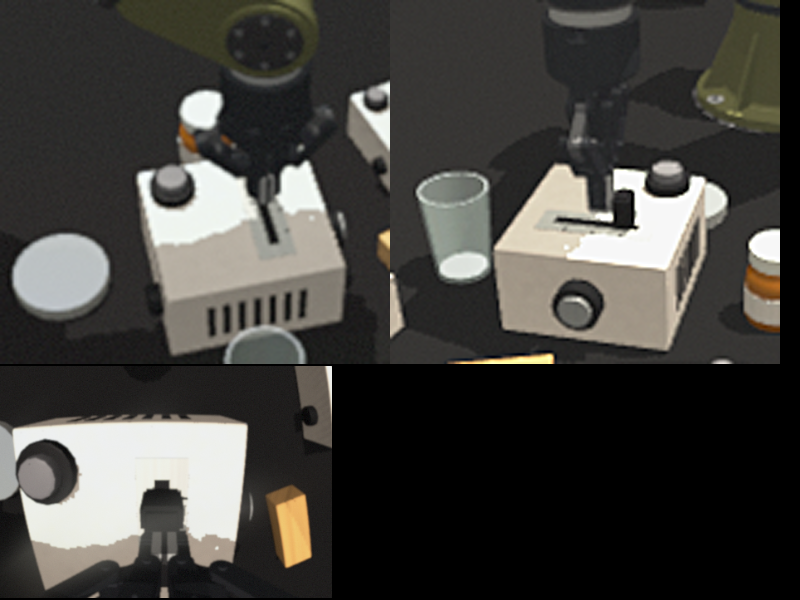

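The knob moved 56 px in the scene crop, which is 21.5 image px. The predicted move for 50 mm is 21.6 px, so it's at the open end. I'll confirm by pushing gently until it hits the stop.

Call:
{"api": "carry_out", "payload": {
  "moves": [
    {"rx":0,"ry":0,"rz":0,"tx":0,"ty":0,"tz":0.05,"gripper":0},
    {"rx":0,"ry":0,"rz":0,"tx":0,"ty":0,"tz":0.08,"gripper":0},
    {"rx":0,"ry":0,"rz":0,"tx":0,"ty":0,"tz":0.08,"gripper":0},
    {"rx":0,"ry":0,"rz":0,"tx":0,"ty":0,"tz":0.08,"gripper":0}
  ]
}}

```text
time_s: 6.58
eef_pos: [0.5393, -0.0367, 0.1233]
tcp_rot: [-1.574, -0.094, 0.087]
contact_force: [1.9, -20.7, -2.3]
width: -0.0001
```

Call:
{"api": "carry_out", "payload": {
  "moves": [
    {"rx":0,"ry":0,"rz":0,"tx":0,"ty":0,"tz":0.05,"gripper":0},
    {"rx":0,"ry":0,"rz":0,"tx":0,"ty":0,"tz":0.05,"gripper":0},
    {"rx":0,"ry":0,"rz":0,"tx":0,"ty":0,"tz":0.05,"gripper":0}
  ]
}}

```text
time_s: 6.83
eef_pos: [0.5393, -0.0367, 0.1234]
tcp_rot: [-1.577, -0.094, 0.086]
contact_force: [1.7, -17.7, -3.6]
width: -0.0001
```

It hit a hard stop at about 20 N. Backing off and rising.

Call:
{"api": "carry_out", "payload": {
  "moves": [
    {"rx":0,"ry":0,"rz":0,"tx":0,"ty":0,"tz":-0.2,"gripper":0},
    {"rx":0,"ry":0,"rz":0,"tx":0,"ty":0,"tz":-0.5,"gripper":0},
    {"rx":0,"ry":0,"rz":0,"tx":0,"ty":0,"tz":-0.5,"gripper":0},
    {"rx":0,"ry":0,"rz":0,"tx":0,"ty":-0.6,"tz":-0.5,"gripper":0},
    {"rx":0,"ry":0,"rz":0,"tx":0,"ty":-1.4,"tz":-0.5,"gripper":0},
    {"rx":0,"ry":0,"rz":0,"tx":0,"ty":-2.2,"tz":-0.5,"gripper":0},
    {"rx":0,"ry":0,"rz":0,"tx":0,"ty":-3.0,"tz":-0.5,"gripper":0},
    {"rx":0,"ry":0,"rz":0,"tx":0,"ty":-3.0,"tz":-0.5,"gripper":0},
    {"rx":0,"ry":0,"rz":0,"tx":0,"ty":-3.0,"tz":-0.5,"gripper":0},
    {"rx":0,"ry":0,"rz":0,"tx":0,"ty":-3.0,"tz":-0.5,"gripper":0}
  ]
}}

```text
time_s: 7.67
eef_pos: [0.5406, -0.0556, 0.2428]
tcp_rot: [-1.577, -0.094, 0.086]
contact_force: [0.1, 0.2, -0.1]
width: 0.0
```

```bash
python3 look.py c5
```

```text
[ 0.5406 -0.0556  0.2428] [-1.5766 -0.0936  0.0864] [ 0.0951  0.1934 -0.115 ] 1.8740632007428386e-05 7.6667
```

View pics/c5.png

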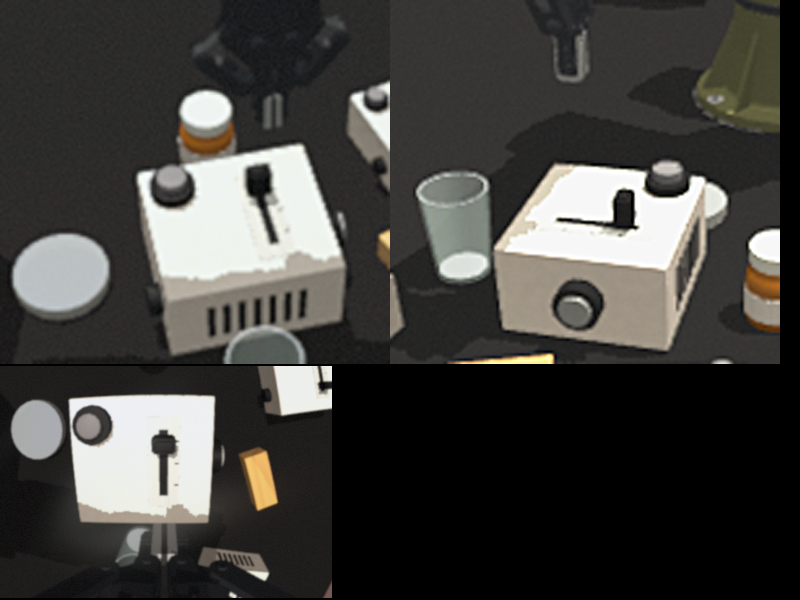

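The picture shows the lever at the open end (scene (623,210)), the button up (667,178), all the bystanders where they were, and the gripper clear. Handing in.

```bash
python3 -c "
from cell import sign_off
print(sign_off())"
```

```text
the job is handed in; nothing more can be done
None
```

The lamp's button was pressed fully in and let up, then the shutter lever was pushed past the click to the fully open stop. I handed the job in at about 7.8 s of the 42 s allowed. I used only the shut fingertips, working on the largest of the three lamps.

- **Button:** The force rose with the spring, 2.0 N then 4.2 N, and then jumped to 19 N against a hard stop, which fits the full 6 mm travel. After release it looked fully up in the pictures.
- **Lever:** It met the end stop at about 20 N. In the scene picture the knob moved about 21.5 px, against 21.6 px predicted for 50 mm, and it stayed there after I backed off.
- **Surroundings:** In the last pictures the beaker, jar, dish and slidebox looked unmoved, and the gripper was clear with almost no contact force (under 0.3 N).

**Limits and mismatches:**
- No lit indicator was visible, so the lamp being on is inferred from the press.
- In the pose fit, the lamp's bottom corners were off by up to 2.5 px.
- The button top was about 12 mm higher than I first assumed, so I found it by contact.
- My first move call was refused because some keys were missing; the arm did not move.

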